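# Bring a filter over the light pad on the inspection slide

## Robot

A 6-joint arm with a two-finger parallel gripper is mounted at the origin on a cart in front of the work surface, level with it; the furniture and walls round the work are solid. World frame = base frame: x ahead of the robot, y to its left, z up, the work surface at z = 0. Lengths are in mm, angles in rad, forces in N, time in s.
With the tool pointing down it reaches from about 350 to 975 mm from the base axis. Payload 7.1 kg.
Tool frame: the origin (TCP) lies between the finger pads, 19 mm behind the fingertips; this is the grasp point; z points along the fingers, y is the line along which they close (so a half turn about z gives the same grasp; the last joint's range is limited). The gripper opens to 88 mm and grips with 3 to 60 N. Pads are 20 mm wide; open, the fingers measure 115 mm over their backs; the gripper's body (75 mm by 178 mm) begins 61 mm behind the grasp point.
Start: joints at [-1.151, 0.423, 1.63, -0, 1.089, -0.019], TCP at [265.548, -565.764, 241.375] pointing down, gripper open.
Joint ranges: [-3, 3], [-0.9, 2.11], [0.09, 2.58], [-1.31, 4.45], [0.11, 2.69], [-2.54, 2.54]. Speed limits (rad/s): [2.39, 2.39, 3.01, 3.14, 3.14, 3.14].

## Interface

Orientations are given as a unit quaternion [x, y, z, w].
In Python, from station import env, set_gripper, viewer, workorder gives the robot as it stands. Calls block until the motion is done:
- env.reach(position, orientation): joint-space move of the TCP to a pose.
- env.move_l(position, rot=None, rate=150, f_stop=None): straight line of the TCP; rot=None keeps the orientation; rate is the mean speed in mm/s. With f_stop (N) it stops when the force on the tool has changed by that much, and returns True; else False.
- env.move_joints(angles): joint-space move.
- set_gripper(opening): finger opening in mm; the grip force is fixed at half the most; returns when the fingers have stopped.
- env.hold(seconds).
- env.ik(position, orientation): joint angles nearest the present ones, or None.
- env.read_state(): the state.
- viewer.camera(name): name is "side" or "top"; returns the picture (420x560x3 uint8, blue, green, red); there is no depth.
- viewer.camera_params(name): a dict with "fx", "fy", "cx", "cy" (pixels), "pose" (4x4, takes a point from camera to world coordinates). Camera axes: x right, y up, looking along -z (the intrinsics and any distortion apply to the point x, -y, -z); pixel columns grow to the right and rows downward; lengths in mm; the calibration is good to about 2 mm. A picture is of the moment at which its call begins. camera_params takes no time and is no camera call.
A pose or a line that the arm cannot do raises env.IKError and nothing moves.
- workorder.sign_off(): hands the job in; it is judged then, once.
The state is a dict: "time_s": time; "qpos": joint angles; "dq": joint speeds; "tau": joint torques, N m; "tool_pos": TCP position; "orientation": TCP orientation; "force": force on the tool from outside, world axes, zero at the start; "wrist_torque": the same for the moment, N m; "width": finger opening in mm; "grip_force": force on a finger pad.
Only numpy, scipy, OpenCV 4.12 (cv2) and the standard library are available. Lean on these libraries where they do the work, as an engineer would, in place of code of your own. Each camera call takes 0.05 s, during which the arm holds its last target. There are 200 camera calls.

## Task

Lay the blue filter flat on the sled's sloping cradle, resting down against its ledge, and slide the sled along the rail until it clicks into the middle stop, over the light pad. Leave the green filter, the objective case and the dropper bottle where they are.

Things in the scene. Friction and masses are not known exactly. Their poses are not given: they have to be found in the camera images.
- rail: Fixed twin-shaft slide, aluminium base 125 x 330 x 10 mm, black end blocks 46 mm high. Origin: base underside, midway between the end blocks; y along the shafts, -x its front (knob side), z up. Click stops at y = -90, 0, +90 mm, marked with 1, 2, 3 black dots on the notched bar in front. A white glowing light pad lies between the shafts at y = 0, the middle stop.
- sled (a joint): Sled's place along the rail's +y, m: 0 first stop, 0.09 middle stop, 0.18 last stop; ends at -0.012 and 0.192. A spring ball drops into a V notch at each stop: within 4 mm it pulls the sled home and holds it; leaving a stop takes 4 to 6 N. Between stops it slides with about 1 N and stays where left. Starts anywhere from the first stop to two thirds of the way to the middle one.
- sled_knob (a point): On the axis of the sled's upright black knob, 17 mm below its top: TCP height for gripping it from above. Grip part 16 mm in diameter, head 19 mm; the flat aluminium tongue that carries it lies 26 mm below this point. The knob stands 90 mm to the rail's front (-x) of its middle line, 60 mm in front of the cradle's ledge, and moves with the sled.
- mid_stop (a point): Fixed point where sled_knob is when the sled is in the middle stop.
- cradle (a point): Black rest on the sled, a plate 70 (x) x 66 (y) x 5 mm sloping 15 degrees. Origin: centre of its upper face, 62 mm above the table; z square to the face (up and to the rail's front), x up the slope, y along the rail. At the low end a ledge stands 7 mm proud, inner side at x = -30 mm: a filter against it has its centre at x = -7.5 mm, over a 32 mm hole. No side walls.
- blue_filter: Loose round glass filter with blue glass in a black ring, 45 mm in diameter, 8.5 mm thick, lying flat on the table; origin at the centre of its underside, z through its axis. 22 g.
- green_filter: The same size with green glass; lies near the blue one, to be left alone. Origin at the centre of its underside.
- objective_case: Loose upright objective case, 36 mm in diameter, 62 mm high, black below, pale lid; bystander. Origin at the centre of its underside.
- dropper: Loose upright brown dropper bottle with black bulb, 34 mm in diameter, 102 mm high; bystander. Origin at the centre of its underside.
Mind the look-alikes: they are no part of the job. Leave any orange look-alike of the blue_filter alone.

How it is judged:
By the outcome, as a careful person would: the job done as asked, in the order asked, and still so for the second after the job is handed in, with the robot touching nothing.
It also fails if it takes over 51 s, if anything falls off the work surface, if the arm or the gripper's body presses on something with over 40 N, if the wrist force passes 120 N, or if a joint passes its speed limit or range.

## Working session

There is one attempt and no reset: what is moved stays moved. The work goes in short steps, each a Python script; the robot and the scene stay as the last script left them, time stands still between calls to the robot, and variables do not carry over. Pictures are saved under pics/ and viewed, at most 10 in all, crops included, and the job is handed in when it is done.

```bash
ls; mkdir -p pics; python3 - <<'E'
from station import env, viewer
import cv2
for n in("top","side"):
    cv2.imwrite(f"pics/{n}0.png",viewer.camera(n)); print(n,viewer.camera_params(n))
print(env.read_state())
E
```

```text
pics
top {'fx': 401.0278967846633, 'fy': 401.0278967846633, 'cx': 276.1698761449294, 'cy': 201.03777297512866, 'pose': array([[ 6.52836174e-03,  9.96683680e-01, -8.11111701e-02,
         4.80277557e+02],
       [-9.99398931e-01,  3.74141707e-03, -3.44641609e-02,
        -6.34828263e+01],
       [-3.40463960e-02,  8.12874112e-02,  9.96109030e-01,
         1.10149789e+03],
       [ 0.00000000e+00,  0.00000000e+00,  0.00000000e+00,
         1.00000000e+00]])}
side {'fx': 413.3042840987754, 'fy': 413.3042840987754, 'cx': 288.7688401702892, 'cy': 212.34021596639153, 'pose': array([[ 9.69060799e-01,  1.75606444e-01, -1.73446083e-01,
         3.66196413e+02],
       [-2.46433963e-01,  6.48977609e-01, -7.19790501e-01,
        -8.62817354e+02],
       [-1.38372262e-02,  7.40263764e-01,  6.72174152e-01,
         8.46500473e+02],
       [ 0.00000000e+00,  0.00000000e+00,  0.00000000e+00,
         1.00000000e+00]])}
{'time_s': 0.1, 'qpos': array([-1.15096624e+00,  4.23759605e-01,  1.63060502e+00, -3.33120938e-05,
        1.08858612e+00, -1.89902185e-02]), 'dq': array([ 0.00025157, -0.00133024, -0.00342426, -0.00070024,  0.00090731,
        0.00212076]), 'tau': array([-1.55100338e-04, -5.45612133e+01, -2.74327415e+01,  6.44692685e-02,
        1.88122108e-02, -1.24675984e-05]), 'tool_pos': array([ 265.37374951, -565.34299764,  240.68577753]), 'orientation': array([ 9.76024093e-01,  2.17661455e-01, -1.49640681e-04, -6.62513594e-04]), 'force': array([ 0.38666742,  0.45638082, -0.67740111]), 'wrist_torque': array([-0.02145773, -0.02486857,  0.04312908]), 'grip_force': 0.0, 'width': 87.61079750070924}
```

View pics/top0.png

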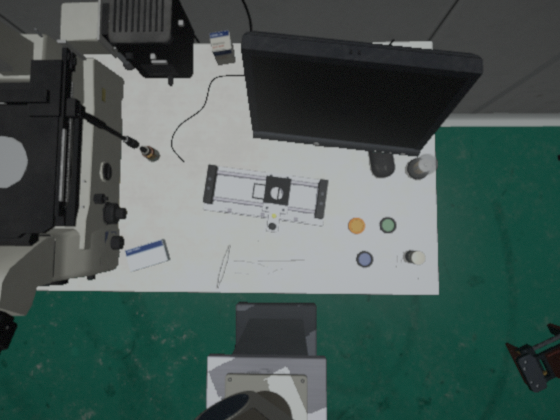

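View pics/side0.png

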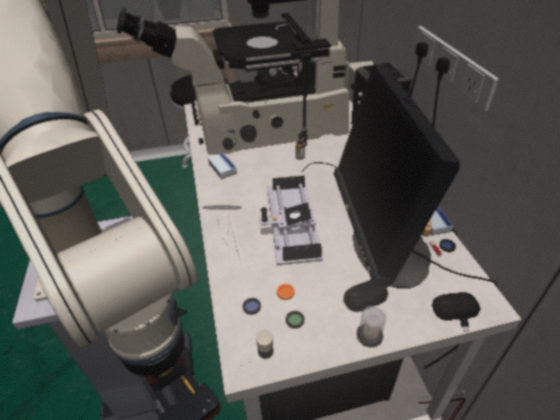

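Candidates for the blue filter:
- Top (364,259), blue glass in a black ring, next to the green one.
- Top (356,226), the orange look-alike.
- Top (388,225), the green filter.
- Side (447,245), a blue round thing behind the monitor, far from the green filter.

By the description I choose top (364,259), and check it in one crop.

```bash
cat > h.py <<'E'
import numpy as np, cv2
from station import env, viewer, set_gripper, workorder
def ray(n,u,v):
    c=viewer.camera_params(n);P=c["pose"]
    d=P[:3,:3]@np.array([(u-c["cx"])/c["fx"],-(v-c["cy"])/c["fy"],-1.]);return P[:3,3],d
def plane(n,u,v,z):
    o,d=ray(n,u,v);return o+d*(z-o[2])/d[2]
def tri(a,b):
    (o1,d1),(o2,d2)=ray("top",*a),ray("side",*b)
    s=np.linalg.lstsq(np.c_[d1,-d2],o2-o1,rcond=None)[0]
    p,q=o1+d1*s[0],o2+d2*s[1];return (p+q)/2,np.linalg.norm(p-q)
def proj(n,p):
    c=viewer.camera_params(n);P=c["pose"];q=P[:3,:3].T@(np.asarray(p)-P[:3,3])
    return np.array([c["cx"]-c["fx"]*q[0]/q[2],c["cy"]+c["fy"]*q[1]/q[2]])
E
python3 - <<'E'
from h import *
t=cv2.imread("pics/top0.png");s=cv2.imread("pics/side0.png")
a=cv2.resize(t[155:275,195:400],None,fx=3.9,fy=3.9,interpolation=cv2.INTER_CUBIC);cv2.imwrite("pics/ct.png",a)
b=cv2.resize(s[165:335,230:345],None,fx=3.5,fy=3.5,interpolation=cv2.INTER_CUBIC);cv2.imwrite("pics/cs.png",b)
for n,im,box in(("top",t,(340,205,405,275)),("side",s,(238,278,310,332))):
    x0,y0,x1,y1=box;g=im[y0:y1,x0:x1]
    m=(cv2.cvtColor(g,cv2.COLOR_BGR2GRAY)<125).astype(np.uint8)|(cv2.cvtColor(g,cv2.COLOR_BGR2HSV)[...,1]>70).astype(np.uint8)
    k=cv2.connectedComponentsWithStats(m)
    for st,c in zip(k[2][1:],k[3][1:]):
        if st[4]>60:
            u,v=c+[x0,y0];print(n,(u,v),st,im[int(v),int(u)],plane(n,u,v,8 if n=="top" else 5))
E
```

```text
top (np.float64(356.1714285714286), np.float64(225.2952380952381)) [  8  13  17  16 210] [ 88 143 170] [ 504.28449275 -242.65518629    8.        ]
top (np.float64(387.4848484848485), np.float64(224.72727272727272)) [ 40  12  16  16 132] [123 144 117] [ 506.30348715 -326.65551451    8.        ]
top (np.float64(364.1020408163265), np.float64(258.9438775510204)) [ 16  46  17  17 196] [149 124 115] [ 414.17869905 -262.95663635    8.        ]
side (np.float64(285.15983606557376), np.float64(291.094262295082)) [ 38   5  19  17 244] [ 66 117 210] [ 502.31170317 -243.64538043    5.        ]
side (np.float64(251.3402489626556), np.float64(305.95435684647305)) [  5  20  18  17 241] [137 107 105] [ 412.26899317 -265.64054724    5.        ]
side (np.float64(294.5590551181102), np.float64(319.1692913385827)) [ 48  33  18  17 254] [105 133 108] [ 504.18699111 -328.32959185    5.        ]
```

View pics/ct.png

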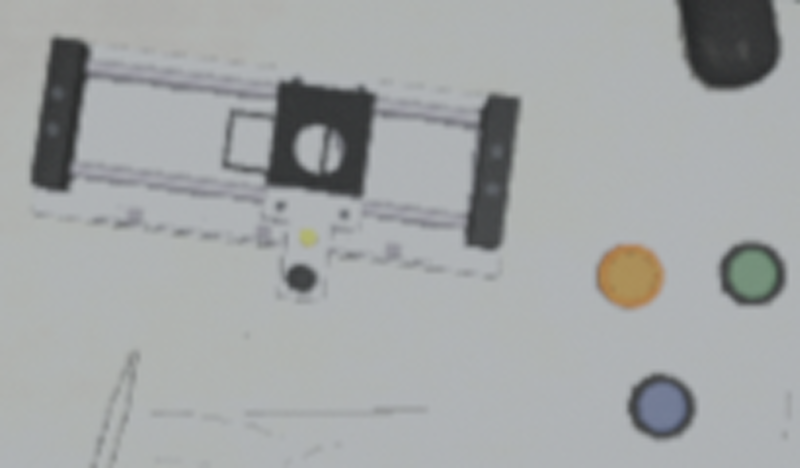

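View pics/cs.png

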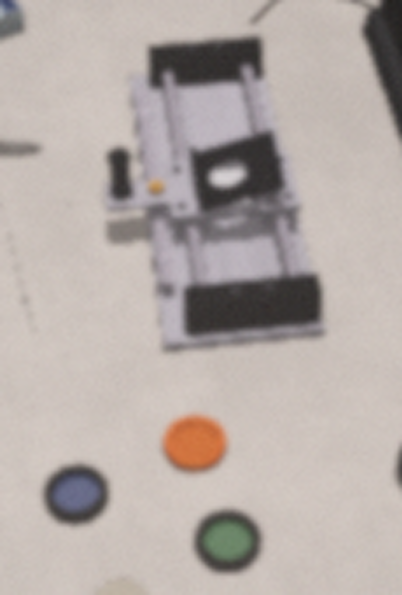

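Top crop: blue glass in a black ring at crop (661,406), which is top (364,259), with green (751,273) and orange (629,276) apart from it, so the choice holds. The sled's hole is at crop (319,150), the knob at (301,278) and the block outer corners at (53,38), (32,187), (520,97) and (499,248). In the side crop the knob top is at (119,154).

```bash
python3 - <<'E'
from h import *
T=lambda U,V:((U+.5)/3.9+194.5,(V+.5)/3.9+154.5)
S=lambda U,V:((U+.5)/3.5+229.5,(V+.5)/3.5+164.5)
C=np.array([plane("top",*T(*p),46) for p in((53,38),(32,187),(520,97),(499,248))])
print(C.round(1)); L=(C[0]+C[1])/2;R=(C[2]+C[3])/2;c=(L+R)/2
y=(L-R)[:2];print("len",np.linalg.norm(y),"blockw",np.linalg.norm(C[0]-C[1]),"centre",c);y/=np.linalg.norm(y);x=np.array([y[1],-y[0]])
print("yaw",np.degrees(np.arctan2(x[1],x[0])))
def loc(p):return np.array([(p[:2]-c[:2])@x,(p[:2]-c[:2])@y,p[2]])
# side: block outer top corners (150,48),(262,40) far(+y) ; near top corners (187,290),(318,277)
for a,b in(((53,38),(262,40)),((32,187),(150,46)),((520,97),(319,277)),((499,248),(187,290))):
    p,e=tri(T(*a),S(*b));print("corner",p.round(1),e.round(1),loc(p).round(1))
k,e=tri(T(301,277),S(119,153));print("knobtop",k.round(1),e,loc(k).round(1))
h,e=tri(T(319,150),S(228,175));print("hole",h.round(1),e,loc(h).round(1))
print("hole top@60",loc(plane("top",*T(319,150),60)).round(1),"side@60",loc(plane("side",*S(228,175),60)).round(1))
# cradle plate outline by dark mask
for n,box in(("top",(255,170,296,206)),("side",(284,200,312,226))):
    im=cv2.imread(f"pics/{n}0.png",0);x0,y0,x1,y1=box
    cs,_=cv2.findContours((im[y0:y1,x0:x1]<85).astype(np.uint8),0,2);q=max(cs,key=cv2.contourArea)
    (u,v),wh,ang=cv2.minAreaRect(q);print(n,(u+x0,v+y0),wh,ang,loc(plane(n,u+x0,v+y0,62)).round(1))
for n,U in(("top",T(301,277)),("side",S(119,153))):
    for z in(80,90,100):print(n,z,loc(plane(n,*U,z)).round(1))
E
```

```text
[[ 664.   155.7   46. ]
 [ 561.4  168.1   46. ]
 [ 623.8 -163.5   46. ]
 [ 521.5 -149.    46. ]]
len 320.6880190010977 blockw 103.39543978603632 centre [592.68575907   2.81037184  46.        ]
yaw -7.1768101205735375
corner [665.8 157.2  38.7] 0.9 [ 53.2 162.3  38.7]
corner [562.5 168.3  44.4] 2.0 [-50.6 160.4  44.4]
corner [ 620.5 -161.8   61.2] 2.4 [  48.2 -159.9   61.2]
corner [ 521.2 -148.    60. ] 0.6 [ -52.1 -158.5   60. ]
knobtop [499.6 -17.7  88.9] 1.6275597453319497 [-89.8 -32.   88.9]
hole [585.7 -27.6  53.5] 1.6770051551009528 [ -3.1 -31.1  53.5]
hole top@60 [ -2.9 -31.4  60. ] side@60 [ -4.9 -38.1  60. ]
top (276.5414848327637, 189.93886375427246) (24.450284957885742, 26.432743072509766) 7.594643592834473 [  5.2 -30.7  62. ]
side (297.38235664367676, 214.02941036224365) (17.70509910583496, 24.496097564697266) 75.96376037597656 [  2.4 -38.7  62. ]
top 80 [-88.9 -31.6  80. ]
top 90 [-89.  -32.1  90. ]
top 100 [-89.2 -32.5 100. ]
side 80 [-90.3 -21.9  80. ]
side 90 [-90.7 -33.2  90. ]
side 100 [-91.  -44.5 100. ]
```

Checks: the knob top is 90 mm in front of the rail's middle line, as it must be. The block span of 321 mm and the plate at about 66 x 70 mm also fit. The sled is at rail y ≈ -32, about 58 mm from the first stop. Next, grasp the filter.

```bash
cat >> h.py <<'E'
from scipy.spatial.transform import Rotation as Ro
yaw=np.radians(-7.2);X=np.array([np.cos(yaw),np.sin(yaw),0]);Y=np.array([-X[1],X[0],0]);Z=np.array([0,0,1.])
RC=np.array([592.7,2.8,0])
a=np.radians(15);UP=np.cos(a)*X+np.sin(a)*Z;N=np.cos(a)*Z-np.sin(a)*X
q=lambda *c:Ro.from_matrix(np.c_[c]).as_quat()
FLAT=q(X,-Y,-Z);TILT=q(UP,-Y,-N)
CR=RC+2.5*X-32*Y+62*Z
E
python3 - <<'E'
from h import *
f=np.array([413.7,-263.8,0])
print(env.ik(CR+N*40,TILT),env.ik(RC-90*X+76*Z,FLAT))
set_gripper(70)
env.reach(f+[0,0,90],FLAT)
print(env.move_l(f+[0,0,21],rate=80,f_stop=8),env.read_state()["tool_pos"])
set_gripper(30)
s=env.read_state();print(s["width"],s["grip_force"],s["tool_pos"],s["force"])
d=s["tool_pos"][2];open("d","w").write(str(d))
env.move_l(f+[0,0,150],rate=150)
s=env.read_state();print(s["width"],s["time_s"])
E
```

```text
[-0.0600772   0.48989248  1.97921463 -0.04241633  0.41155355  1.67303242] [ 4.33020248e-03  5.14291149e-01  1.98948455e+00 -4.44089210e-16
  6.37816951e-01  1.70079024e+00]
False [ 413.95677821 -263.98286225   21.29730832]
43.491169423796585 30.000783771683928 [ 413.83616571 -263.88571525   21.22763322] [-0.59598466  0.46649975  3.5903859 ]
43.287046431134854 4.5583
```

```bash
python3 - <<'E'
from h import *
d=float(open("d").read())
P=CR+UP*(-7.5+8)+N*d
env.reach(P+N*60,TILT)
env.move_l(P+N*12,rate=80); env.hold(.3)
print("down",env.move_l(P-N*8,rate=12,f_stop=2.5))
s=env.read_state();p=s["tool_pos"];print("h",(p-P)@N,s["force"],s["width"],s["time_s"])
cv2.imwrite("pics/place1.png",cv2.resize(viewer.camera("side")[150:290,200:380],None,fx=4,fy=4,interpolation=cv2.INTER_CUBIC))
E
```

```text
down True
h -0.4116411745178905 [-0.67819076 -0.29157437  5.17887235] 43.320100629336274 7.7417
```

View pics/place1.png

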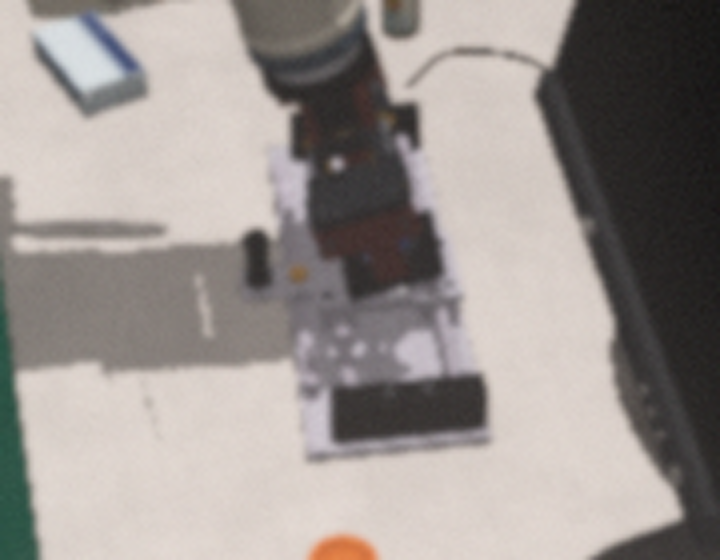

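The gripper is over the cradle (crop about (370,230)) with the knob undisturbed at (257,260). Contact came within 0.4 mm of the expected height. Next, ease off, slide down to the ledge and release.

```bash
python3 - <<'E'
from h import *
d=float(open("d").read());P=CR+UP*(-7.5)+N*d
p=env.read_state()["tool_pos"]
env.move_l(p+N*0.9,rate=10);env.hold(.3)
p=env.read_state()["tool_pos"];f0=env.read_state()["force"]
print(env.move_l(p-UP*18,rate=12,f_stop=3))
s=env.read_state();p=s["tool_pos"];print("along",(p-P)@UP,"h",(p-P)@N,s["force"]-f0)
set_gripper(58);env.hold(.2)
env.move_l(p+N*60,rate=100)
env.move_l(p+N*60-Y*0+Z*120-X*60+Y*120,rate=250)
s=env.read_state();print(s["width"],s["time_s"])
t=viewer.camera("top");u=viewer.camera("side");cv2.imwrite("pics/t1.png",t);cv2.imwrite("pics/s1.png",u)
cv2.imwrite("pics/after.png",np.hstack([cv2.resize(t[165:240,235:305],None,fx=5.5,fy=5.5,interpolation=2),cv2.resize(u[185:260,250:320],None,fx=5.5,fy=5.5,interpolation=2)]))
E
```

```text
True
along 1.4116052856654797 h 0.4238485186824584 [ 2.26245504 -0.36553503  0.12891407]
57.54397999642963 11.425
```

View pics/after.png

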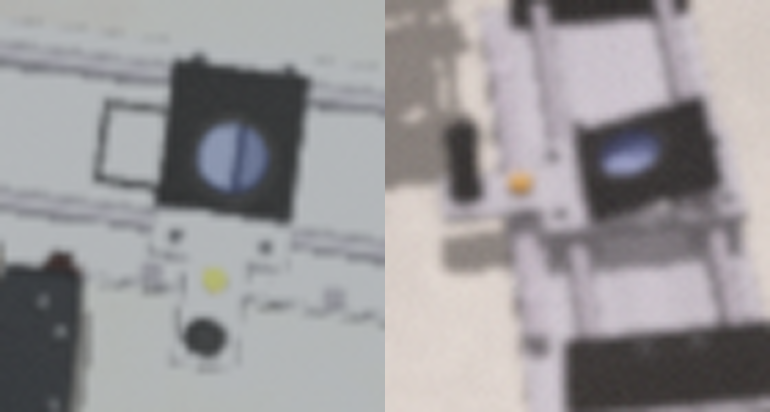

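The blue glass sits flat over the hole, at crop (232,157) in the top view. The ledge stopped it near the expected place, and the knob at (205,336) has not moved. Now grip the knob and slide.

```bash
python3 - <<'E'
from h import *
K=RC-90*X-32*Y+74*Z
set_gripper(45)
env.reach(K+Z*70,FLAT)
print(env.move_l(K,rate=70,f_stop=6))
set_gripper(8)
s=env.read_state();p=s["tool_pos"];print(s["width"],s["grip_force"],p,s["force"])
f0=s["force"]
t=RC-90*X;dy=(t-p)@Y;print("dy",dy)
for e in(-8,-5,-3,-1.5,0,1.5):
    env.move_l(p+Y*(dy+e),rate=20);env.hold(.15)
    s=env.read_state();print(e,((s["tool_pos"]-RC)@Y).round(2),((s["force"]-f0)@Y).round(2))
print(s["time_s"])
E
```

```text
False
16.38219869623973 30.000467851641588 [499.55610965 -17.62420968  74.20086978] [-0.46256771  0.80951619  3.10528456]
dy 31.93718364796306
-8 -7.98 0.24
-5 -4.88 0.33
-3 -2.85 1.15
-1.5 -1.31 2.86
0 0.15 3.74
1.5 1.58 2.95
17.95
```

The force shows the detent is pulling forward. One more small step, then release and check.

```bash
python3 - <<'E'
from h import *
p=env.read_state()["tool_pos"];f=lambda:env.read_state()["force"]@Y
for e in(1,2):
    env.move_l(p+Y*e,rate=15);env.hold(.15);print(e,((env.read_state()["tool_pos"]-RC)@Y).round(2),f())
set_gripper(40);env.hold(.4);print("released",f())
p=env.read_state()["tool_pos"]
env.move_l(p+Z*80,rate=100)
env.move_l(p+Z*160-X*60+Y*150,rate=250);env.hold(.3)
t=viewer.camera("top");u=viewer.camera("side");cv2.imwrite("pics/t2.png",t);cv2.imwrite("pics/s2.png",u)
T0=cv2.imread("pics/t1.png")
def knob(im,x0,x1):
    m=(cv2.cvtColor(im,6)[217:234,x0:x1]<90).astype(np.uint8);k=cv2.connectedComponentsWithStats(m);i=1+k[2][1:,4].argmax();c=k[3][i]+[x0,217];w=plane("top",*c,89);return c,k[2][i],(w-RC)@X,(w-RC)@Y
print(knob(T0,262,284));print(knob(t,250,275));print(env.read_state()["time_s"])
cv2.imwrite("pics/after2.png",np.hstack([cv2.resize(t[165:240,225:295],None,fx=5.5,fy=5.5,interpolation=2),cv2.resize(u[185:260,250:320],None,fx=5.5,fy=5.5,interpolation=2)]))
E
```

```text
1 2.35 -1.1345968098808095
2 3.32 -4.790862714945268
released -0.40441559711967007
(array([271.6875, 225.75  ]), array([ 7,  6,  7,  6, 32], dtype=int32), np.float64(-89.29164913441588), np.float64(-31.787009454371784))
(array([259.26470588, 224.29411765]), array([ 6,  5,  7,  6, 34], dtype=int32), np.float64(-89.77198464834548), np.float64(-0.15711409645580154))
21.95
```

View pics/after2.png

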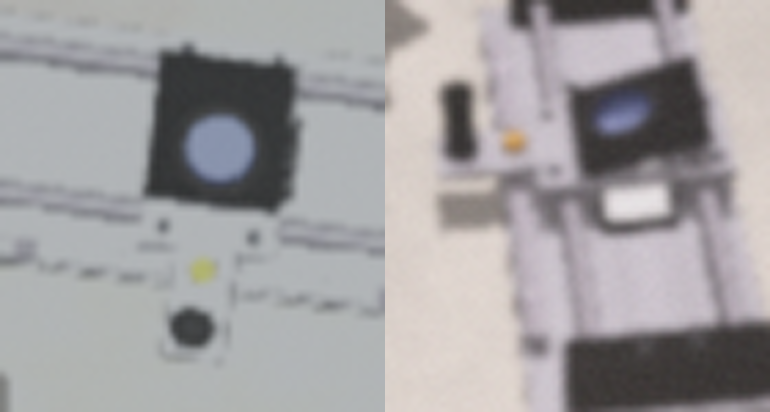

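Top: the blue glass is centred over the hole at crop (219,148), with the pad hidden below. Side: the glowing pad shows under the sled at (637,203). As a finer check of the stop, I measure the sled's travel at sub-pixel level from the pictures already taken.

```bash
python3 - <<'E'
from h import *
g=lambda f:cv2.GaussianBlur((cv2.imread(f,0)<85).astype(np.float32),(0,0),.7)
for n,fa,fb,(x0,y0,x1,y1),z in(("top","t1","t2",(262,174,292,207),62),("top","t1","t2",(265,219,279,233),89),("side","s1","s2",(328-45,200,313,226),62)):
    A=cv2.imread(f"pics/{fa}.png",0);B=cv2.imread(f"pics/{fb}.png",0)
    up=lambda i:cv2.resize(i,None,fx=8,fy=8,interpolation=2)
    r=cv2.matchTemplate(up(B[y0-25:y1+25,x0-25:x1+25]),up(A[y0:y1,x0:x1]),cv2.TM_CCOEFF_NORMED)
    _,s,_,l=cv2.minMaxLoc(r);d=np.array(l)/8-25;c=np.array([(x0+x1)/2,(y0+y1)/2])
    w=plane(n,*(c+d),z)-plane(n,*c,z);print(n,s,d,"X",w@X,"Y",w@Y)
E
```

```text
top 0.9435028433799744 [-11.75   -1.625] X 0.29507854745576934 Y 31.004760400073316
top 0.9838187098503113 [-12.25  -1.75] X 0.311439241117184 Y 31.292943529207697
side 0.988313615322113 [-1.5 -7.5] X 0.19403076155024213 Y 32.30002805646747
```

Everything agrees. The detent force crosses zero at about 2.1 mm in TCP terms, and the camera reading there is about 2 mm low, which is within the calibration. The sled is seated, so I hand in.

```bash
python3 -c "
from station import workorder
print(workorder.sign_off())"
```

```text
the job is handed in; nothing more can be done
None
```

I laid the blue filter flat on the cradle against its ledge, slid the sled into the middle stop over the light pad, and handed the job in at about 22 s; the sign-off gave no verdict, and I didn't touch the green filter, case or dropper.

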